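# Lock the cold-room compressor just past compression

### The arm

A 7-joint arm with a two-finger parallel gripper is mounted at the origin on the work surface. World frame = base frame: x ahead of the robot, y to its left, z up, the work surface at z = 0. Lengths are in m, angles in rad, forces in N, time in s.
With the tool pointing down it reaches from about 0.425 to 0.925 m from the base axis. Payload 6.8 kg.
Tool frame: the origin (TCP) lies midway between the tips of the shut fingers; the grasp point (between the pads) lies 19 mm behind it; z points along the fingers, y is the direction in which the jaws open and shut (so a half turn about z gives the same grasp; the last joint's range is limited). The gripper opens to 85 mm and grips with 20 to 120 N. Pads are 22 mm wide; open, the fingers measure 114 mm over their backs; the gripper's body (76 mm by 85 mm) begins 54 mm behind the grasp point. The pads swing forward as they close: fully open they stand 13 mm farther back than shut.
Start: joints at [-1.457, 0.477, 0.022, 1.555, -0.011, 1.109, -0.083], TCP at [0.148, 0.658, 0.231] pointing down, gripper open.
Joint ranges: [-2.96, 2.96], [-0.34, 2.1], [-1.41, 1.46], [0.24, 2.44], [-1.37, 4.51], [0.17, 1.92], [-2.96, 2.96]. Speed limits (rad/s): [2.39, 2.39, 3.14, 3.14, 3.14, 3.14, 3.14].

### API

Orientations are given as a rotation vector (axis times angle).
In Python, from bench import r gives the robot as it stands. The module is installed in compiled form; this text tells all that it offers.
- The arm moves only by the tool apply_moves, never from a script. Its argument "plan" is a list that holds one entry, the list of rows, each a list of 7 numbers: the turn, a rotation vector about the tool's x, y, z scaled (see below), then the shift along the tool's x, y, z scaled (see below), then the closure, from -1 (fully open) to 1 (shut). In form: [[[wx, wy, wz, tx, ty, tz, grip], ...]]. A call has 1 to 12 rows; each row is the pose to reach, as a shift and turn from the pose commanded when the call began, along the tool's axes at that moment, turning the shorter way round; what a row does not reach only later rows make up. The controller multiplies each number of a shift by 0.4 m and each number of a turn by 180 degrees. A row lasts 1/12 s, in which the tool goes at most 41.7 mm and 7.16 degrees, less where a joint would pass 70% of its speed; a pose out of reach is approached as far as the arm can. A call with a number of a shift or a turn outside -1 to 1 is refused whole. A call with a gripper value outside its range is refused whole. The fingers move at their own pace and stop on an object; "force" is the grip in N (left out, the last holds). Time passes only in rows, so rows that repeat a pose let the fingers close. It gives the time, the measured TCP pose, the force and the opening at its end, in the units of the state.
- r.get_obs(): the state, without advancing time (a new reading comes with each control period).
- r.grab_frame(name): name is "scene" or "top" or "wrist"; returns a dict with "pixels" (384x512x3 uint8, blue, green, red), "fx", "fy", "cx", "cy" (pixels), "pose" (4x4, takes a point from camera to world coordinates). Camera axes: x right, y up, looking along -z (the intrinsics and any distortion apply to the point x, -y, -z); pixel columns grow to the right and rows downward; lengths in m; the calibration is good to about 2 mm. A picture is of the moment at which its call begins. There is no depth.
- r.hand_in(): hands the job in, once; it reports no verdict.
The state is a dict: "clock": time; "joints": joint angles; "qvel": joint speeds; "tau": joint torques, N m; "tcp_pos": TCP position; "orientation": TCP orientation; "contact_force": force on the tool from outside, world axes, zero at the start; "moment": the same for the moment, N m; "grip_width": finger opening in m.
Only numpy, scipy, OpenCV 4.12 (cv2) and the standard library are available. Lean on these libraries where they do the work, as an engineer would, in place of code of your own. Each camera call takes 0.05 s, during which the arm holds its last target. There are 200 camera calls.

### The job

The compressor on the steel counter has to be locked for service. Slowly turn its flywheel clockwise (seen from above) by the black crank knob until the resistance builds to its peak and gives way, and stop there, just past the peak. Only then, with the wheel at rest, put the yellow-handled locking pin from its white stand fully home in the bore of the casing, without forcing it, and leave the other things alone.

Things in the scene. Friction and masses are not known exactly. Their poses are not given: they have to be found in the camera images.
- compressor: fixed compressor, square casing 240 x 240 mm, 90 mm high to the top plate; finned barrel and copper pipe on its +x side. Origin: centre of its underside, on the axis of the upright flywheel shaft; x along the barrel, z up
- shaft (a point): top of the shaft hub, 126 mm above the counter. Feel: friction about 0.28 N m (4 N at the knob, 1 to 5 N left when paused); over the last 0.5 rad before the peak resistance climbs, slowly at first, to about 0.9 N m (9 to 16 N at the knob), then falls within 0.1 rad to nothing or a slight pull onward for 0.2 rad, then friction. Let go before the peak it springs back; past it, it stays or creeps on
- flywheel (a joint): angle of the flywheel (156 mm diameter, steel rim and red face, top 114 mm above the counter), rad, growing clockwise seen from above; at 0 the crank knob lies on the compressor's -x side, at pi/2 on its +y side. The peak comes between 0.7 and 3.8 rad of turning from the start; nothing on the wheel shows where
- crank_knob (a point): top centre of the black crank knob: an upright cylinder, 24 mm diameter, 42 mm tall, from 116 to 158 mm above the counter, 66 mm off the shaft axis, turning freely on its own pin so that a hand need not turn with it
- pin_bore (a point): mouth centre of the pin bore: upright 13.2 mm through hole in the 25 mm thick top plate, 90 mm above the counter, 100 mm off the shaft on the compressor's -y side. A hidden crank plate, clamped to the shaft at an angle that differs each time, runs beneath; its one gap is under the bore only from the giving way of the resistance to about 0.3 rad further. Elsewhere the pin stops 27 mm short of home
- lock_pin: loose pin, 90 g, 122 mm long, upright in its stand. Origin: centre of its lower tip, z towards the handle. Steel shank 10 mm diameter, 55 mm long, chamfered; collar 22 mm diameter from 55 to 60 mm; yellow round handle 14 mm diameter from 60 to 122 mm. Home, the collar rests on the plate. The bore is loose: let go with its shank in the bore, the pin falls home if the gap is there
- pin_stand: fixed white block, 70 x 70 mm, 62 mm high, on a 110 x 90 mm foot, with a loose hole from above that holds the pin, the collar resting on the block. Origin: centre of its underside. It stands left or right of the compressor.
- parts_tray: loose steel tray 130 x 100 x 35 mm with fittings, on the other side of the compressor; bystander
- wrench: loose wrench lying on the counter, right of and beyond the compressor; bystander
- screwdriver: loose screwdriver lying on the counter, left of and beyond the compressor; bystander
- oil_bottle: loose blue bottle 64 mm diameter, 170 mm high; bystander
- mug: loose white mug 80 mm diameter, 90 mm high; bystander
- spice_jar: loose amber jar with red cap, 60 mm diameter, 100 mm high; bystander
- spatula: loose spatula lying on the right; bystander

How it is judged:
By the outcome, as a careful person would: the job done as asked, in the order asked, and still so for the second after the job is handed in, with the robot touching nothing.
It also fails if it takes over 72 s, if anything falls off the work surface, if the arm or the gripper's body presses on something with over 40 N, if the wrist force passes 120 N, or if a joint passes its speed limit or range.

## Working session

There is one attempt and no reset: what is moved stays moved. The work goes in short steps, Python scripts to look and compute and a tool call to move; the robot and the scene stay as the last step left them, time stands still between calls to the robot, and variables do not carry over. Pictures are saved under pics/ and viewed, on a budget of 10 in all, crops included, one or two more only if the job needs it, and the job is handed in when it is done.

Besides the shell and the picture viewer there is one more tool, called in YAML: its name, and indented under it one key for each argument. apply_moves: Moves the arm, as the interface text tells. Its arguments: {"type":"object","properties":{"plan":{"type":"array","items":{"type":"array","items":{"type":"array","items":{"type":"number","minimum":-1,"maximum":1}}}},"force":{"type":"number"}},"required":["plan"]}

```bash
mkdir -p pics; ls; python3 - <<'E'
from bench import r
import cv2,numpy as np
o=r.get_obs();print(o)
a=[]
for n in("scene","top"):
    f=r.grab_frame(n);cv2.imwrite(f"pics/{n}0.png",f["pixels"]);np.savez(f"pics/{n}0.npz",**f)
    print(n,{k:v for k,v in f.items() if k!="pixels"})
E
```

```text
pics
{'clock': 0.0, 'joints': array([-1.45710528,  0.47781563,  0.02233406,  1.55647924, -0.01147927,
        1.10929692, -0.08308048]), 'qvel': array([ 0.00018521, -0.00168079, -0.00021001,  0.00100785, -0.00099354,
        0.00046665, -0.00139551]), 'tau': array([-2.09317623e-04, -5.96438742e+01,  1.60765104e+00, -2.81200022e+01,
        1.23702458e-02,  9.25536908e-03, -2.65579292e-07]), 'tcp_pos': array([0.14836949, 0.65786923, 0.23030347]), 'orientation': array([-3.47583066e-01, -3.12225231e+00,  2.93771814e-03]), 'contact_force': array([0.49935573, 0.36071367, 0.33556772]), 'moment': array([-0.0287623 , -0.02089619,  0.00847428]), 'grip_width': 0.08519259183714785}
scene {'fx': 472.1778069942435, 'fy': 472.1778069942435, 'cx': 255.84413170178553, 'cy': 190.1123265564464, 'pose': array([[ 8.03993431e-01, -4.79266488e-01,  3.51991755e-01,
         1.09414651e+00],
       [ 5.94637995e-01,  6.48466985e-01, -4.75285414e-01,
        -6.72841809e-01],
       [-4.66660845e-04,  5.91434022e-01,  8.06353260e-01,
         1.21681077e+00],
       [ 0.00000000e+00,  0.00000000e+00,  0.00000000e+00,
         1.00000000e+00]])}
top {'fx': 405.35464471172395, 'fy': 405.35464471172395, 'cx': 256.245734322521, 'cy': 184.16150644716723, 'pose': array([[-3.02380288e-02,  9.77526230e-01, -2.08633966e-01,
         3.16389455e-01],
       [-9.99536783e-01, -3.02916107e-02,  2.93901354e-03,
        -1.13964863e-03],
       [-3.44689606e-03,  2.08626193e-01,  9.77989381e-01,
         1.58050692e+00],
       [ 0.00000000e+00,  0.00000000e+00,  0.00000000e+00,
         1.00000000e+00]])}
```

View pics/scene0.png

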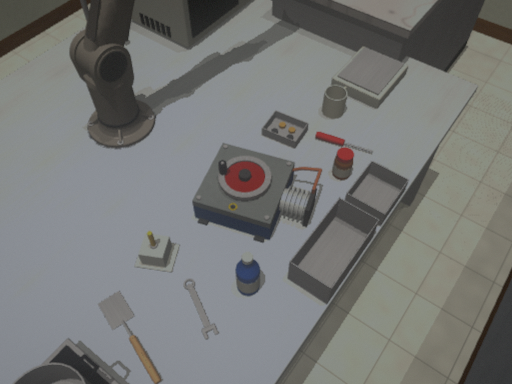

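View pics/top0.png

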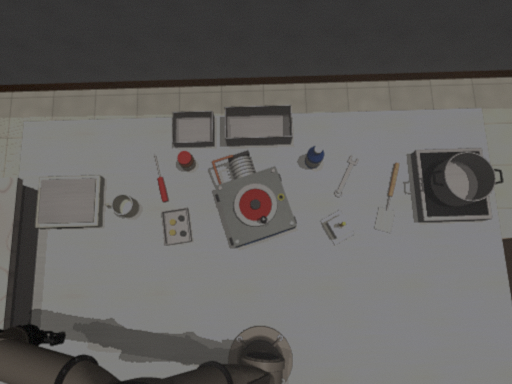

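The scene view shows the compressor with its red wheel at (245,177), black knob at (223,167) and yellow-ringed bore at (233,207). The pin stand is at (155,248). In the top view the wheel is at (256,205), the knob at (264,219), the bore at (281,197) and the pin at (341,225).

```bash
cat > h.py <<'E'
import cv2,numpy as np
def ray(f,u,v):
    d=np.array([(u-f["cx"])/f["fx"],-(v-f["cy"])/f["fy"],-1.]);P=f["pose"];return P[:3,3],P[:3,:3]@d
def onz(f,u,v,z):
    c,d=ray(f,u,v);return c+d*(z-c[2])/d[2]
def tri(*uv):  # (f,u,v)...
    A=0;b=0
    for f,u,v in uv:
        c,d=ray(f,u,v);d=d/np.linalg.norm(d);M=np.eye(3)-np.outer(d,d);A=A+M;b=b+M@c
    return np.linalg.solve(A,b)
def proj(f,p):
    q=np.linalg.inv(f["pose"])@np.r_[p,1];return f["cx"]-f["fx"]*q[0]/q[2],f["cy"]+f["fy"]*q[1]/q[2]
def blobs(m,amin=6):
    n,l,s,c=cv2.connectedComponentsWithStats(m.astype(np.uint8));return [(s[i,4],c[i].round(1),s[i,:4]) for i in range(1,n) if s[i,4]>=amin]
E
python3 - <<'E'
from h import *
for n in("scene","top"):
    f=dict(np.load(f"pics/{n}0.npz"));im=f["pixels"];hsv=cv2.cvtColor(im,cv2.COLOR_BGR2HSV);H,S,V=[hsv[...,i].astype(int) for i in range(3)]
    R=((H<8)|(H>172))&(S>150)&(V>80);Y=(H>18)&(H<35)&(S>110)&(V>60);K=V<50
    print(n)
    for t,m,zs in(("red",R,[.114]),("yel",Y,[.09,.124]),("blk",K,[.158])):
        for a,c,s in blobs(m,4):
            if (130<c[0]<400 and 140<c[1]<290): print(t,a,c,s,[onz(f,*c,z).round(4) for z in zs])
    np.set_printoptions(suppress=True)
E
python3 - <<'E'
import cv2
a=cv2.imread("pics/scene0.png")[130:280,125:325];b=cv2.imread("pics/top0.png")[155:255,205:365]
a=cv2.resize(a,(560,420),interpolation=2)[:, :];b=cv2.resize(b,None,fx=3.5,fy=3.5)
cv2.imwrite("pics/z.png",cv2.vconcat([cv2.resize(a,(400,300)),cv2.resize(b,(400,250))]))
E
```

```text
scene
red 143 [345.  153.5] [338 148  15  12] [array([0.75 , 0.252, 0.114])]
red 442 [248.1 180.4] [229 164  35  27] [array([ 0.5734, -0.0079,  0.114 ])]
red 5 [226.2 178. ] [226 176   2   5] [array([ 0.516 , -0.0392,  0.114 ])]
yel 29 [232.4 206.2] [229 203   8   7] [array([ 0.5821, -0.0952,  0.09  ]), array([ 0.5975, -0.1127,  0.124 ])]
yel 11 [149.2 233.2] [148 232   4   4] [array([ 0.4525, -0.3037,  0.09  ]), array([ 0.4719, -0.3148,  0.124 ])]
blk 14 [223.5 171.3] [221 169   5   5] [array([ 0.5177, -0.0501,  0.158 ])]
blk 4 [247.2 179. ] [246 178   3   3] [array([ 0.5891, -0.0319,  0.158 ])]
blk 5 [311.4 207.4] [311 206   2   4] [array([ 0.7875, -0.006 ,  0.158 ])]
blk 4 [309. 212.] [308 211   3   3] [array([ 0.7903, -0.0225,  0.158 ])]
blk 4 [308.2 216.5] [308 215   2   4] [array([ 0.7964, -0.0359,  0.158 ])]
top
red 95 [184.1 156.9] [179 152  12  11] [array([0.7423, 0.2621, 0.114 ])]
red 83 [162.1 189. ] [158 178   9  23] [array([0.6217, 0.3425, 0.114 ])]
red 602 [254.8 203.9] [240 190  31  30] [array([0.5555, 0.002 , 0.114 ])]
yel 9 [279.1 196.7] [278 194   4   6] [array([ 0.5839, -0.0895,  0.09  ]), array([ 0.5778, -0.0875,  0.124 ])]
yel 4 [173.2 222.2] [172 221   3   3] [array([0.5004, 0.3049, 0.09  ]), array([0.4962, 0.2979, 0.124 ])]
yel 4 [343.  223.5] [342 223   3   2] [array([ 0.4765, -0.3203,  0.09  ]), array([ 0.4728, -0.313 ,  0.124 ])]
yel 7 [172.1 232.3] [171 231   4   4] [array([0.4634, 0.3085, 0.09  ]), array([0.46  , 0.3014, 0.124 ])]
blk 9 [230.1 159.1] [229 158   4   4] [array([0.716 , 0.0868, 0.158 ])]
blk 7 [216.7 197.9] [216 195   3   6] [array([0.5742, 0.137 , 0.158 ])]
blk 12 [262.7 220.7] [261 218   5   5] [array([ 0.4877, -0.0241,  0.158 ])]
blk 4 [231.2 241.5] [231 240   2   4] [array([0.4184, 0.088 , 0.158 ])]
```

View pics/z.png

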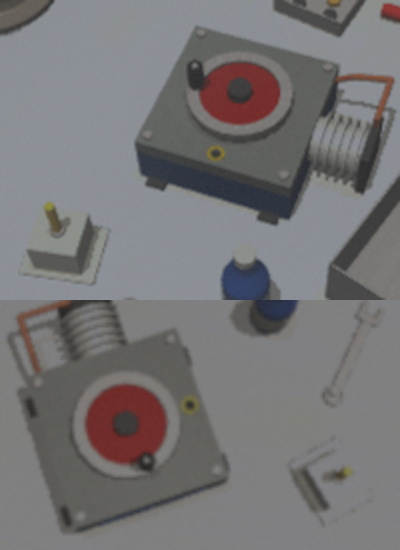

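```bash
python3 - <<'E'
from h import *
np.set_printoptions(suppress=True,precision=4)
s=dict(np.load("pics/scene0.npz"));t=dict(np.load("pics/top0.npz"))
for n,a,b,z in(("hub",(244.5,175),(255,204.2),.126),("knob",(222.5,162.5),(263.8,219.4),.158),("bore",(233,206.5),(281,196.8),.09),("handle",(149.2,233),(343.3,223.7),.129)):
    print(n,onz(s,*a,z),onz(t,*b,z),tri((s,*a),(t,*b)))
# casing top corners (screws) from crop
for a,b in(((200,33),None),((148,135),None),((327,69),None),((283,174),None)): print("sc",onz(s,a[0]/2+125,a[1]/2+130,.09))
for b in((38,81),(169,37),(217,169),(80,222)): print("tp",onz(t,b[0]/2.5+205,b[1]/2.5+155,.09))
E
```

```text
hub [ 0.5585 -0.0055  0.126 ] [0.5525 0.0013 0.126 ] [0.5538 0.001  0.1159]
knob [ 0.4949 -0.0263  0.158 ] [ 0.4922 -0.0282  0.158 ] [ 0.4934 -0.027   0.1571]
bore [ 0.5841 -0.095   0.09  ] [ 0.5833 -0.0966  0.09  ] [ 0.5838 -0.0959  0.0904]
handle [ 0.4743 -0.316   0.129 ] [ 0.4715 -0.313   0.129 ] [ 0.4718 -0.3143  0.1243]
sc [0.4214 0.0712 0.09  ]
sc [ 0.4844 -0.1291  0.09  ]
sc [0.625  0.1299 0.09  ]
sc [ 0.6829 -0.0668  0.09  ]
tp [0.6261 0.13   0.09  ]
tp [ 0.688  -0.0692  0.09  ]
tp [ 0.4856 -0.1322  0.09  ]
tp [0.4143 0.0712 0.09  ]
```

```bash
cat >> h.py <<'E'
from scipy.spatial.transform import Rotation as Ro
def rows(o,pts):
    R=Ro.from_rotvec(o["orientation"]).as_matrix()
    for p in pts: print(p,"->",(R.T@(np.array(p)-o["tcp_pos"])/.4).round(3).tolist())
E
python3 - <<'E'
from bench import r
from h import *
rows(r.get_obs(),[(.3,.55,.28),(.42,.40,.28),(.48,.2,.28),(.5,-.03,.28)])
E
```

```text
(0.3, 0.55, 0.28) -> [-0.429, -0.18, -0.124]
(0.42, 0.4, 0.28) -> [-0.804, -0.48, -0.123]
(0.48, 0.2, 0.28) -> [-1.061, -0.935, -0.122]
(0.5, -0.03, 0.28) -> [-1.236, -1.485, -0.121]
```

apply_moves:
  plan:
    - [[0,0,0,-0.1,-0.04,-0.1,-1],[0,0,0,-0.2,-0.08,-0.12,-1],[0,0,0,-0.3,-0.12,-0.12,-1],[0,0,0,-0.4,-0.17,-0.12,-1],[0,0,0,-0.48,-0.22,-0.12,-1],[0,0,0,-0.56,-0.28,-0.12,-1],[0,0,0,-0.64,-0.35,-0.12,-1],[0,0,0,-0.72,-0.41,-0.12,-1],[0,0,0,-0.8,-0.48,-0.12,-1],[0,0,0,-0.8,-0.48,-0.12,-1]]

```text
clock: 0.93
tcp_pos: [0.423, 0.3941, 0.2792]
orientation: [0.361, 3.119, -0.004]
contact_force: [0.2, -0.1, -1.1]
grip_width: 0.0855
```

```bash
python3 - <<'E'
from bench import r
from h import *
o=r.get_obs();print(o);rows(o,[(.48,.2,.28),(.5,-.03,.28),(.494,-.027,.28)])
E
```

```text
{'clock': 0.9333, 'joints': array([-0.9852466 ,  0.27502656,  0.15512891,  1.74484374, -0.04299289,
        1.12633583,  0.52325043]), 'qvel': array([ 0.19631336, -0.02698651,  0.03104696,  0.03454571, -0.04152689,
       -0.01794405,  0.26165405]), 'tau': array([ -3.87998432, -45.48261166,  -0.61688399, -28.44098747,
        -0.40384884,  -0.0589737 ,   0.16812117]), 'tcp_pos': array([0.42299447, 0.39406751, 0.27919868]), 'orientation': array([ 0.36061869,  3.11888583, -0.00430172]), 'contact_force': array([ 0.15091585, -0.13797735, -1.05615727]), 'moment': array([-0.04467504, -0.03118612, -0.00228607]), 'grip_width': 0.08547674068881117}
(0.48, 0.2, 0.28) -> [-0.249, -0.44, -0.0]
(0.5, -0.03, 0.28) -> [-0.429, -0.988, 0.001]
(0.494, -0.027, 0.28) -> [-0.413, -0.984, 0.001]
```

apply_moves:
  plan:
    - [[0,0,0,-0.06,-0.09,0,-1],[0,0,0,-0.12,-0.18,0,-1],[0,0,0,-0.17,-0.27,0,-1],[0,0,0,-0.22,-0.36,0,-1],[0,0,0,-0.25,-0.45,0,-1],[0,0,0,-0.28,-0.54,0,-1],[0,0,0,-0.31,-0.63,0,-1],[0,0,0,-0.34,-0.72,0,-1],[0,0,0,-0.37,-0.81,0,-1],[0,0,0,-0.4,-0.9,0,-1],[0,0,0,-0.41,-0.98,0,-1],[0,0,0,-0.41,-0.98,0,-1]]

```text
clock: 1.93
tcp_pos: [0.491, -0.0254, 0.2793]
orientation: [-0.364, -3.12, 0.004]
contact_force: [0.0, -0.6, -0.3]
grip_width: 0.0853
```

```bash
python3 - <<'E'
from bench import r
from h import *
f=r.grab_frame("wrist");cv2.imwrite("pics/w1.png",f["pixels"]);np.savez("pics/w1.npz",**f)
o=r.get_obs();print(o["clock"],o["tcp_pos"],o["orientation"],o["joints"],o["contact_force"],o["qvel"]);rows(o,[(.4935,-.027,.20),(.4935,-.027,.13)]);print(f["pose"])
for p in((.5535,.0008,.126),(.4935,-.0275,.158),(.5838,-.0959,.09)):print(proj(f,p))
E
```

```text
1.9833 [ 0.49144247 -0.02166025  0.27922061] [-3.58897853e-01 -3.12071943e+00  1.09725546e-03] [-0.46608151  0.12102813  0.42331686  1.94585956 -0.055349    1.0863403
  1.32210345] [-0.43622117  1.16695539 -0.34957163] [-0.04565287  0.01043928 -0.07737773 -0.01104509 -0.02521756 -0.00455677
 -0.03125203]
(0.4935, -0.027, 0.2) -> [-0.008, -0.012, 0.198]
(0.4935, -0.027, 0.13) -> [-0.008, -0.012, 0.373]
[[ 0.23004893 -0.93232358 -0.27901653  0.41813283]
 [ 0.97317531  0.2195936   0.06861833 -0.00741435]
 [-0.00270425 -0.28731757  0.95783156  0.42170275]
 [ 0.          0.          0.          1.        ]]
(np.float64(301.10246729360114), np.float64(230.80587942363263))
(np.float64(257.00194691006607), np.float64(187.72831640220255))
(np.float64(215.68160764588208), np.float64(261.0820953208371))
```

View pics/w1.png

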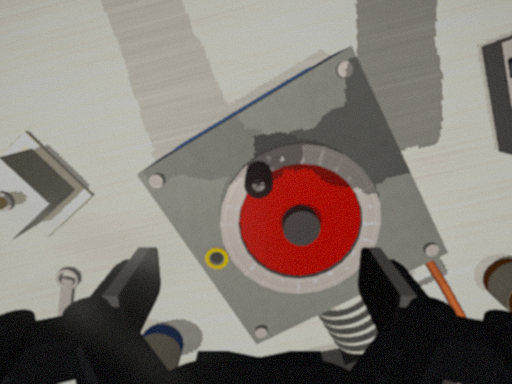

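The wrist view matches the map: hub at (301,227), bore at (216,259) and knob top at (259,184), all within about 3 px of the predictions. Next I descend over the knob.

apply_moves:
  plan:
    - [[0,0,0,-0.009,-0.016,0.07,-1],[0,0,0,-0.009,-0.016,0.15,-1],[0,0,0,-0.009,-0.016,0.23,-1],[0,0,0,-0.009,-0.016,0.3,-1],[0,0,0,-0.009,-0.016,0.35,-1],[0,0,0,-0.009,-0.016,0.372,-1],[0,0,0,-0.009,-0.016,0.372,-1],[0,0,0,-0.009,-0.016,0.372,-1]]

```text
clock: 2.65
tcp_pos: [0.4946, -0.0241, 0.1308]
orientation: [-0.346, -3.122, -0.0]
contact_force: [-0.2, -0.3, 0.2]
grip_width: 0.0851
```

apply_moves:
  plan:
    - [[0,0,0,0,0,0,-0.2],[0,0,0,0,0,0,0.1],[0,0,0,0,0,0,0.3],[0,0,0,0,0,0,0.5],[0,0,0,0,0,0,1],[0,0,0,0,0,0,1],[0,0,0,0,0,0,1],[0,0,0,0,0,0,1],[0,0,0,0,0,0,1],[0,0,0,0,0,0,1]]
  force: 50

```text
clock: 3.48
tcp_pos: [0.4943, -0.0254, 0.1313]
orientation: [0.349, 3.122, -0.0]
contact_force: [-3.0, -1.5, 8.2]
grip_width: 0.0224
```

```bash
python3 - <<'E'
from bench import r
from h import *
f=r.grab_frame("wrist");cv2.imwrite("pics/w2.png",f["pixels"]);np.savez("pics/w2.npz",**f)
o=r.get_obs();print(o["clock"],o["tcp_pos"],o["orientation"],o["joints"],o["contact_force"],o["grip_width"])
E
```

```text
3.5333 [ 0.49434062 -0.02540493  0.13129176] [ 3.48767888e-01  3.12178023e+00 -1.85423599e-04] [-0.3993937   0.32825077  0.39015529  2.09385079 -0.18053527  0.75039605
  1.45278434] [-2.18070207 -1.57878833  7.29652626] 0.022573504161710178
```

View pics/w2.png

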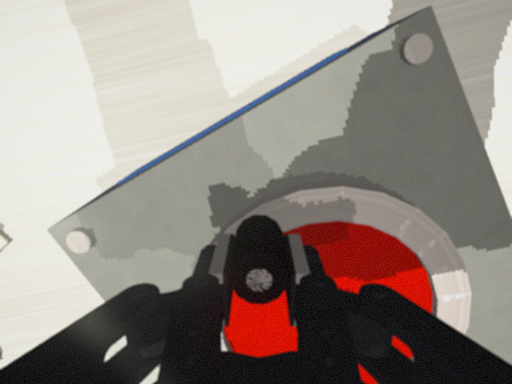

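```bash
cat > arc.py <<'E'
from bench import r
from h import *
import sys
def arc(a0,a1,n,phi0=np.deg2rad(204),rad=.066):
    R=Ro.from_rotvec(r.get_obs()["orientation"]).as_matrix()
    P=lambda a:rad*np.array([np.cos(phi0-a),np.sin(phi0-a),0])
    return [[0,0,0]+(R.T@(P(a0+(a1-a0)*k/n)-P(a0))/.4).round(4).tolist()[:2]+[0,1] for k in range(1,n+1)]
E
python3 - <<'E'
from arc import *
for i in range(4):
    a=.25*i;p=np.deg2rad(204)-a-.25;print(a,"t",np.round([np.sin(p),-np.cos(p)],2));print(arc(a,a+.25,9))
E
```

```text
0.0 t [-0.17  0.99]
[[0, 0, 0, 0.0027, 0.0037, 0, 1], [0, 0, 0, 0.0053, 0.0075, 0, 1], [0, 0, 0, 0.0078, 0.0113, 0, 1], [0, 0, 0, 0.0101, 0.0153, 0, 1], [0, 0, 0, 0.0124, 0.0193, 0, 1], [0, 0, 0, 0.0145, 0.0233, 0, 1], [0, 0, 0, 0.0166, 0.0274, 0, 1], [0, 0, 0, 0.0185, 0.0316, 0, 1], [0, 0, 0, 0.0203, 0.0358, 0, 1]]
0.25 t [0.08 1.  ]
[[0, 0, 0, 0.0017, 0.0043, 0, 1], [0, 0, 0, 0.0033, 0.0086, 0, 1], [0, 0, 0, 0.0047, 0.0129, 0, 1], [0, 0, 0, 0.006, 0.0173, 0, 1], [0, 0, 0, 0.0072, 0.0217, 0, 1], [0, 0, 0, 0.0083, 0.0262, 0, 1], [0, 0, 0, 0.0093, 0.0307, 0, 1], [0, 0, 0, 0.0101, 0.0352, 0, 1], [0, 0, 0, 0.0108, 0.0397, 0, 1]]
0.5 t [0.33 0.95]
[[0, 0, 0, 0.0006, 0.0045, 0, 1], [0, 0, 0, 0.001, 0.0091, 0, 1], [0, 0, 0, 0.0014, 0.0137, 0, 1], [0, 0, 0, 0.0016, 0.0183, 0, 1], [0, 0, 0, 0.0016, 0.0228, 0, 1], [0, 0, 0, 0.0016, 0.0274, 0, 1], [0, 0, 0, 0.0014, 0.032, 0, 1], [0, 0, 0, 0.0011, 0.0366, 0, 1], [0, 0, 0, 0.0007, 0.0411, 0, 1]]
0.75 t [0.55 0.84]
[[0, 0, 0, -0.0006, 0.0045, 0, 1], [0, 0, 0, -0.0012, 0.0091, 0, 1], [0, 0, 0, -0.0021, 0.0136, 0, 1], [0, 0, 0, -0.003, 0.0181, 0, 1], [0, 0, 0, -0.0041, 0.0225, 0, 1], [0, 0, 0, -0.0052, 0.027, 0, 1], [0, 0, 0, -0.0065, 0.0314, 0, 1], [0, 0, 0, -0.008, 0.0357, 0, 1], [0, 0, 0, -0.0095, 0.04, 0, 1]]
```

apply_moves:
  plan:
    - [[0,0,0,0.0053,0.0075,0,1],[0,0,0,0.01,0.015,0,1],[0,0,0,0.0145,0.0235,0,1],[0,0,0,0.0185,0.0315,0,1],[0,0,0,0.0203,0.0358,0,1]]

```text
clock: 3.95
tcp_pos: [0.4899, -0.0101, 0.1313]
orientation: [0.349, 3.121, -0.001]
contact_force: [-0.6, -4.0, 6.1]
grip_width: 0.0222
```

apply_moves:
  plan:
    - [[0,0,0,0.003,0.0085,0,1],[0,0,0,0.006,0.017,0,1],[0,0,0,0.008,0.026,0,1],[0,0,0,0.01,0.035,0,1],[0,0,0,0.0108,0.0397,0,1]]

```text
clock: 4.37
tcp_pos: [0.4893, 0.0065, 0.1313]
orientation: [0.349, 3.121, -0.001]
contact_force: [-0.4, -4.1, 6.5]
grip_width: 0.0227
```

apply_moves:
  plan:
    - [[0,0,0,0.0008,0.007,0,1],[0,0,0,0.0014,0.0137,0,1],[0,0,0,0.0016,0.0206,0,1],[0,0,0,0.0016,0.0274,0,1],[0,0,0,0.0012,0.0343,0,1],[0,0,0,0.0007,0.0411,0,1]]

```text
clock: 4.87
tcp_pos: [0.4927, 0.0222, 0.1313]
orientation: [0.35, 3.121, -0.001]
contact_force: [-1.8, -4.5, 6.0]
grip_width: 0.0227
```

```bash
python3 - <<'E'
from arc import *
for i in range(4,16):
    a=.25*i-.25;p=np.deg2rad(204)-a-.25;print(a,"t",np.round([np.sin(p),-np.cos(p)],2));print(arc(a,a+.25,6))
E
```

```text
0.75 t [0.55 0.84]
[[0, 0, 0, -0.0009, 0.0068, 0, 1], [0, 0, 0, -0.002, 0.0136, 0, 1], [0, 0, 0, -0.0035, 0.0203, 0, 1], [0, 0, 0, -0.0052, 0.027, 0, 1], [0, 0, 0, -0.0072, 0.0335, 0, 1], [0, 0, 0, -0.0095, 0.04, 0, 1]]
1.0 t [0.74 0.67]
[[0, 0, 0, -0.0025, 0.0064, 0, 1], [0, 0, 0, -0.0053, 0.0127, 0, 1], [0, 0, 0, -0.0084, 0.0188, 0, 1], [0, 0, 0, -0.0117, 0.0248, 0, 1], [0, 0, 0, -0.0153, 0.0307, 0, 1], [0, 0, 0, -0.0191, 0.0364, 0, 1]]
1.25 t [0.88 0.47]
[[0, 0, 0, -0.004, 0.0056, 0, 1], [0, 0, 0, -0.0083, 0.0109, 0, 1], [0, 0, 0, -0.0128, 0.0161, 0, 1], [0, 0, 0, -0.0175, 0.0212, 0, 1], [0, 0, 0, -0.0224, 0.026, 0, 1], [0, 0, 0, -0.0275, 0.0306, 0, 1]]
1.5 t [0.97 0.24]
[[0, 0, 0, -0.0053, 0.0044, 0, 1], [0, 0, 0, -0.0108, 0.0085, 0, 1], [0, 0, 0, -0.0164, 0.0125, 0, 1], [0, 0, 0, -0.0222, 0.0162, 0, 1], [0, 0, 0, -0.0282, 0.0196, 0, 1], [0, 0, 0, -0.0342, 0.0228, 0, 1]]
1.75 t [ 1.   -0.01]
[[0, 0, 0, -0.0062, 0.0029, 0, 1], [0, 0, 0, -0.0125, 0.0056, 0, 1], [0, 0, 0, -0.019, 0.008, 0, 1], [0, 0, 0, -0.0255, 0.0102, 0, 1], [0, 0, 0, -0.0321, 0.012, 0, 1], [0, 0, 0, -0.0388, 0.01
[... 915 characters left out ...]
53, 0, 1]]
3.0 t [ 0.31 -0.95]
[[0, 0, 0, -0.0047, -0.005, 0, 1], [0, 0, 0, -0.0093, -0.0101, 0, 1], [0, 0, 0, -0.0136, -0.0155, 0, 1], [0, 0, 0, -0.0177, -0.021, 0, 1], [0, 0, 0, -0.0216, -0.0267, 0, 1], [0, 0, 0, -0.0252, -0.0325, 0, 1]]
3.25 t [ 0.06 -1.  ]
[[0, 0, 0, -0.0034, -0.006, 0, 1], [0, 0, 0, -0.0065, -0.0121, 0, 1], [0, 0, 0, -0.0094, -0.0184, 0, 1], [0, 0, 0, -0.012, -0.0247, 0, 1], [0, 0, 0, -0.0143, -0.0312, 0, 1], [0, 0, 0, -0.0163, -0.0378, 0, 1]]
3.5 t [-0.19 -0.98]
[[0, 0, 0, -0.0018, -0.0066, 0, 1], [0, 0, 0, -0.0033, -0.0133, 0, 1], [0, 0, 0, -0.0045, -0.0201, 0, 1], [0, 0, 0, -0.0055, -0.0269, 0, 1], [0, 0, 0, -0.0061, -0.0338, 0, 1], [0, 0, 0, -0.0065, -0.0406, 0, 1]]
```

apply_moves:
  plan:
    - [[0,0,0,-0.0009,0.0068,0,1],[0,0,0,-0.002,0.0136,0,1],[0,0,0,-0.0035,0.0203,0,1],[0,0,0,-0.0052,0.027,0,1],[0,0,0,-0.0072,0.0335,0,1],[0,0,0,-0.0095,0.04,0,1]]

```text
clock: 5.37
tcp_pos: [0.4999, 0.0368, 0.1313]
orientation: [0.35, 3.121, -0.002]
contact_force: [-0.6, -4.7, 6.4]
grip_width: 0.0224
```

apply_moves:
  plan:
    - [[0,0,0,-0.0025,0.0064,0,1],[0,0,0,-0.0053,0.0127,0,1],[0,0,0,-0.0084,0.0188,0,1],[0,0,0,-0.0117,0.0248,0,1],[0,0,0,-0.0153,0.0307,0,1],[0,0,0,-0.0191,0.0364,0,1]]

```text
clock: 5.87
tcp_pos: [0.5104, 0.0492, 0.1313]
orientation: [0.35, 3.121, -0.002]
contact_force: [-1.9, -4.2, 7.0]
grip_width: 0.0227
```

apply_moves:
  plan:
    - [[0,0,0,-0.004,0.0056,0,1],[0,0,0,-0.0083,0.0109,0,1],[0,0,0,-0.0128,0.0161,0,1],[0,0,0,-0.0175,0.0212,0,1],[0,0,0,-0.0224,0.026,0,1],[0,0,0,-0.0275,0.0306,0,1]]

```text
clock: 6.37
tcp_pos: [0.5224, 0.0579, 0.1312]
orientation: [-0.351, -3.12, 0.004]
contact_force: [-7.0, -6.6, 14.1]
grip_width: 0.0224
```

apply_moves:
  plan:
    - [[0,0,0,-0.0018,0.0015,0,1],[0,0,0,-0.0035,0.003,0,1],[0,0,0,-0.0053,0.0044,0,1]]

```text
clock: 6.62
tcp_pos: [0.5242, 0.0589, 0.1312]
orientation: [-0.351, -3.119, 0.004]
contact_force: [-9.3, -7.5, 14.1]
grip_width: 0.0227
```

apply_moves:
  plan:
    - [[0,0,0,-0.0018,0.0015,0,1],[0,0,0,-0.0037,0.0028,0,1],[0,0,0,-0.0055,0.0041,0,1]]

```text
clock: 6.87
tcp_pos: [0.5262, 0.0599, 0.1312]
orientation: [-0.351, -3.117, 0.004]
contact_force: [-10.8, -8.1, 17.5]
grip_width: 0.0226
```

apply_moves:
  plan:
    - [[0,0,0,-0.0018,0.0013,0,1],[0,0,0,-0.0037,0.0026,0,1],[0,0,0,-0.0056,0.0039,0,1]]

```text
clock: 7.12
tcp_pos: [0.528, 0.0607, 0.1312]
orientation: [-0.351, -3.116, 0.005]
contact_force: [-13.7, -7.2, 18.6]
grip_width: 0.0229
```

apply_moves:
  plan:
    - [[0,0,0,-0.0019,0.0012,0,1],[0,0,0,-0.0038,0.0024,0,1],[0,0,0,-0.0057,0.0036,0,1]]

```text
clock: 7.37
tcp_pos: [0.5296, 0.0615, 0.1311]
orientation: [-0.351, -3.114, 0.005]
contact_force: [-16.7, -8.0, 23.3]
grip_width: 0.0227
```

apply_moves:
  plan:
    - [[0,0,0,-0.0019,0.0011,0,1],[0,0,0,-0.0038,0.0022,0,1],[0,0,0,-0.0058,0.0034,0,1]]

```text
clock: 7.62
tcp_pos: [0.5313, 0.0621, 0.1311]
orientation: [-0.351, -3.112, 0.006]
contact_force: [-20.4, -8.8, 27.2]
grip_width: 0.0225
```

```bash
python3 - <<'E'
from bench import r
from h import *
f=r.grab_frame("wrist");np.savez("pics/w3.npz",**f);s=r.grab_frame("scene")
a=cv2.resize(f["pixels"],(400,300));b=cv2.resize(s["pixels"][130:250,150:310],(400,300))
cv2.imwrite("pics/w3.png",np.hstack([a,b]))
o=r.get_obs();print(o)
E
```

```text
{'clock': 7.7167, 'joints': array([-0.52318911,  0.39271389,  0.36152358,  1.99475589, -0.18972907,
        0.79559559,  1.29428055]), 'qvel': array([ 0.00112208,  0.00166424, -0.0029169 , -0.00274333, -0.000345  ,
       -0.00764714, -0.00145234]), 'tau': array([-2.84909047e+00, -3.67910206e+01,  1.27514619e+00, -2.58630055e+01,
       -1.48551688e+00, -5.10178193e+00, -1.50503236e-02]), 'tcp_pos': array([0.53177979, 0.06231349, 0.13112287]), 'orientation': array([-0.35060702, -3.1132467 ,  0.00525424]), 'contact_force': array([-16.02522229,  -7.20901291,  21.92313612]), 'moment': array([-1.61899374,  3.39179343,  0.01031656]), 'grip_width': 0.022550787156228894}
```

View pics/w3.png

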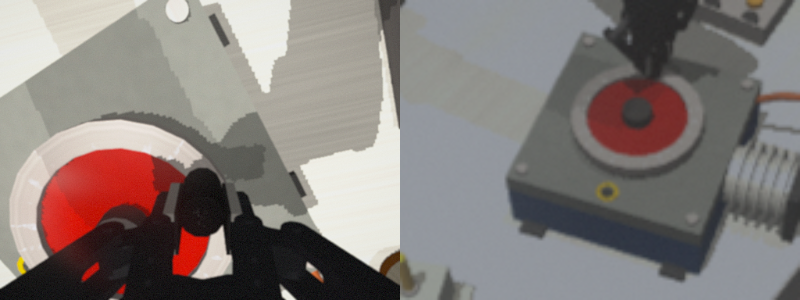

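apply_moves:
  plan:
    - [[0,0,0,-0.0019,0.0011,0,1],[0,0,0,-0.0038,0.0021,0,1],[0,0,0,-0.0058,0.0032,0,1],[0,0,0,-0.0058,0.0032,0,1]]

```text
clock: 8.05
tcp_pos: [0.5366, 0.0639, 0.1312]
orientation: [-0.351, -3.118, 0.003]
contact_force: [-4.9, -4.6, 10.6]
grip_width: 0.0227
```

apply_moves:
  plan:
    - [[0,0,0,-0.0016,0.0008,0,1],[0,0,0,-0.0032,0.0017,0,1],[0,0,0,-0.0032,0.0017,0,1]]

```text
clock: 8.3
tcp_pos: [0.5406, 0.065, 0.1313]
orientation: [0.35, 3.12, -0.001]
contact_force: [2.2, -3.7, 2.3]
grip_width: 0.0228
```

It gave way: resistance peaked near 1.64 rad, and at 1.77 rad there is a slight forward pull. Now I let go gently.

apply_moves:
  plan:
    - [[0,0,0,0,0,0,0.4],[0,0,0,0,0,0,0.1],[0,0,0,0,0,0,-0.1],[0,0,0,0,0,0,-0.1],[0,0,0,0,0,0,-0.1],[0,0,0,0,0,-0.04,-0.1],[0,0,0,0,0,-0.1,-0.1],[0,0,0,0,0,-0.17,-0.1],[0,0,0,0,0,-0.25,-0.1],[0,0,0,0,0,-0.33,-0.1],[0,0,0,0,0,-0.4,-0.1],[0,0,0,0,0,-0.4,-0.1]]

```text
clock: 9.3
tcp_pos: [0.5429, 0.067, 0.2964]
orientation: [0.347, 3.114, 0.006]
contact_force: [0.6, -0.4, -0.1]
grip_width: 0.0467
```

```bash
python3 - <<'E'
from bench import r
from h import *
f=r.grab_frame("wrist");np.savez("pics/w4.npz",**f);s=r.grab_frame("scene");np.savez("pics/s4.npz",**s)
a=cv2.resize(f["pixels"],(400,300));b=cv2.resize(s["pixels"][130:250,150:310],(400,300))
cv2.imwrite("pics/w4.png",np.hstack([a,b]))
o=r.get_obs();print(o["clock"],o["tcp_pos"],o["grip_width"],o["contact_force"]);rows(o,[(.5,-.1,.27),(.472,-.314,.27),(.472,-.314,.103)])
c=np.array([.5535,.0008,.158])
for d in(0,.1,.2,.3):
    p=np.deg2rad(102.4)-d;q=c+.066*np.array([np.cos(p),np.sin(p),0]);print(d,np.array(proj(f,q))*.78,(np.array(proj(s,q))-[150,130])*2.5)
E
```

```text
9.4 [0.54043785 0.06690922 0.29144602] 0.046815436406983046 [-0.39564049  0.57015352 -0.06445824]
(0.5, -0.1, 0.27) -> [0.007, -0.429, 0.053]
(0.472, -0.314, 0.27) -> [-0.042, -0.967, 0.052]
(0.472, -0.314, 0.103) -> [-0.041, -0.967, 0.47]
0 [198.7223803  135.76332882] [258.98319652  50.50391363]
0.1 [201.0126715  141.13423602] [263.94126127  52.41190805]
0.2 [202.71268824 146.62850674] [268.63567862  54.69168787]
0.3 [203.81592696 152.18649787] [273.02154539  57.32370811]
```

View pics/w4.png

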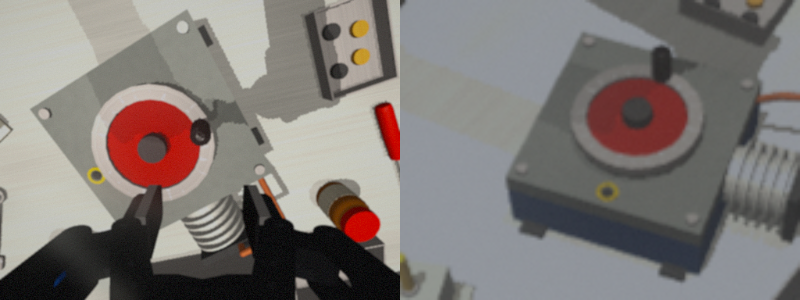

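Knob top is at (200,129) in the wrist view and (261,50) in the scene crop, so the wheel stayed within about 0.1 rad of where I left it. Next is the pin.

apply_moves:
  plan:
    - [[0,0,0,0,-0.08,0,-0.1],[0,0,0,0,-0.17,0.02,-0.1],[0,0,0,0,-0.26,0.05,-0.1],[0,0,0,0,-0.35,0.05,-0.1],[0,0,0,0,-0.44,0.05,-0.1],[0,0,0,-0.01,-0.53,0.05,-0.1],[0,0,0,-0.02,-0.62,0.05,-0.1],[0,0,0,-0.03,-0.71,0.05,-0.1],[0,0,0,-0.04,-0.8,0.05,-0.1],[0,0,0,-0.04,-0.89,0.05,-0.1],[0,0,0,-0.04,-0.967,0.05,-0.1],[0,0,0,-0.04,-0.967,0.05,-0.1]]

```text
clock: 10.4
tcp_pos: [0.4664, -0.3208, 0.2692]
orientation: [-0.362, -3.118, 0.005]
contact_force: [-0.8, 0.1, 0.1]
grip_width: 0.0468
```

apply_moves:
  plan:
    - [[0,0,0,0,0,0,-0.1],[0,0,0,0,0,0,-0.1],[0,0,0,0,0,0,-0.1]]

```text
clock: 10.65
tcp_pos: [0.4708, -0.3124, 0.2695]
orientation: [-0.344, -3.121, -0.002]
contact_force: [0.9, 0.1, -0.4]
grip_width: 0.0468
```

```bash
python3 - <<'E'
from bench import r
from h import *
f=r.grab_frame("wrist");np.savez("pics/w5.npz",**f);cv2.imwrite("pics/w5.png",f["pixels"])
s=r.grab_frame("scene");s0=np.load("pics/s4.npz")["pixels"];print("wheel change",np.abs(s["pixels"].astype(int)-s0)[150:200,215:275].max())
o=r.get_obs();print(o["clock"],o["tcp_pos"],o["orientation"],o["joints"])
hsv=cv2.cvtColor(f["pixels"],cv2.COLOR_BGR2HSV);H,S,V=[hsv[...,i].astype(int) for i in range(3)]
for b in blobs((H>18)&(H<35)&(S>110)&(V>60),20):print(b,onz(f,*b[1],.129))
print(proj(f,(.472,-.314,.129)))
E
```

```text
wheel change 59
10.75 [ 0.47097719 -0.31261202  0.27000937] [-3.43755187e-01 -3.12208201e+00 -1.29622644e-03] [-0.02411761  0.29242441  0.62286702  1.80865138 -0.19019549  1.10146714
  2.01683198]
(np.int32(303), array([256.6, 171.9]), array([250, 159,  14,  26], dtype=int32)) [ 0.46472928 -0.3126301   0.129     ]
(np.int32(339), array([489.6, 224.7]), array([477, 213,  27,  24], dtype=int32)) [ 0.5580539  -0.11881173  0.129     ]
(np.float64(256.9020765218054), np.float64(180.22374114942826))
```

View pics/w5.png

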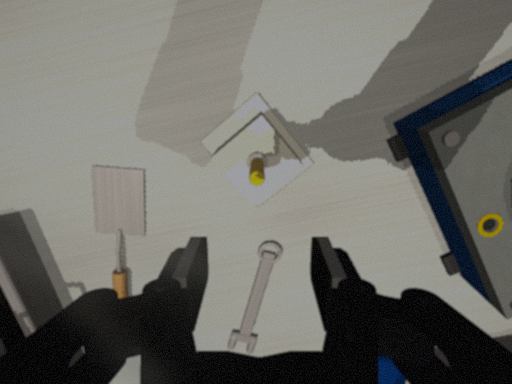

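Handle top is at (257,179), as predicted. I descend and grip it.

apply_moves:
  plan:
    - [[0,0,0,-0.003,-0.003,0.08,-0.1],[0,0,0,-0.003,-0.003,0.16,-0.1],[0,0,0,-0.003,-0.003,0.24,-0.1],[0,0,0,-0.003,-0.003,0.32,-0.1],[0,0,0,-0.003,-0.003,0.38,-0.1],[0,0,0,-0.003,-0.003,0.42,-0.1],[0,0,0,-0.003,-0.003,0.42,-0.1],[0,0,0,-0.003,-0.003,0.42,-0.1]]

```text
clock: 11.42
tcp_pos: [0.4713, -0.3148, 0.1021]
orientation: [-0.346, -3.121, -0.001]
contact_force: [-0.7, -0.4, -0.1]
grip_width: 0.047
```

apply_moves:
  plan:
    - [[0,0,0,0,0,0,0.2],[0,0,0,0,0,0,0.4],[0,0,0,0,0,0,0.6],[0,0,0,0,0,0,1],[0,0,0,0,0,0,1],[0,0,0,0,0,0,1],[0,0,0,0,0,0,1],[0,0,0,0,0,0,1]]
  force: 40

```text
clock: 12.08
tcp_pos: [0.4723, -0.3159, 0.1037]
orientation: [0.347, 3.12, -0.0]
contact_force: [0.3, 1.4, 7.1]
grip_width: 0.0123
```

apply_moves:
  plan:
    - [[0,0,0,0,0,-0.03,1],[0,0,0,0,0,-0.07,1],[0,0,0,0,0,-0.12,1],[0,0,0,0,0,-0.18,1],[0,0,0,0,0,-0.24,1],[0,0,0,0,0,-0.3,1],[0,0,0,0,0,-0.34,1],[0,0,0,0,0,-0.34,1],[0,0,0,0,0,-0.34,1]]

```text
clock: 12.83
tcp_pos: [0.4715, -0.3158, 0.2395]
orientation: [0.348, 3.12, -0.0]
contact_force: [-0.3, -0.1, -0.2]
grip_width: 0.0122
```

```bash
python3 - <<'E'
from bench import r
from h import *
f=r.grab_frame("wrist");np.savez("pics/w6.npz",**f);cv2.imwrite("pics/w6.png",f["pixels"])
o=r.get_obs();print(o["clock"],o["tcp_pos"],o["orientation"],o["grip_width"],o["contact_force"])
g=dict(np.load("pics/w5.npz"));print("bore w5",onz(g,490.3,225.5,.09), "w1",onz(dict(np.load("pics/w1.npz")),216.5,259,.09))
h=dict(np.load("pics/w4.npz"));print("w4",onz(h,96/.78,175.5/.78,.09))
rows(o,[(.5838,-.0959,.245),(.5838,-.0959,.2)])
E
```

```text
12.8833 [ 0.47098873 -0.31535674  0.23833008] [-3.47582921e-01 -3.12210485e+00 -6.15080188e-04] 0.012974258051264455 [ 0.28130379  0.57248128 -0.71127772]
bore w5 [ 0.58119403 -0.09373173  0.09      ] w1 [ 0.58156428 -0.09436019  0.09      ]
w4 [ 0.58104425 -0.09458797  0.09      ]
(0.5838, -0.0959, 0.245) -> [-0.154, 0.597, -0.016]
(0.5838, -0.0959, 0.2) -> [-0.154, 0.597, 0.096]
```

View pics/w6.png

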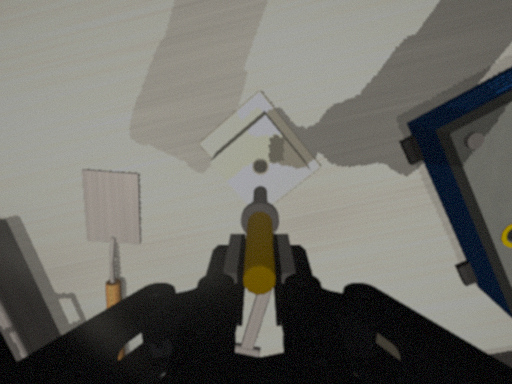

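The pin is in the grip and looks straight: handle (259,283), collar (260,218), tip (260,190). The empty stand hole at (260,166) lets me calibrate out the wrist-camera bias.

```bash
python3 - <<'E'
from bench import r
from h import *
f=dict(np.load("pics/w6.npz"));print("hole",onz(f,260,166,.062))
o=r.get_obs();R=Ro.from_rotvec(o["orientation"]).as_matrix();t=o["tcp_pos"]
for d in(-.027,.035,.040,.0955):print(d,proj(f,t+R[:,2]*d))
g=dict(np.load("pics/w5.npz"));print("handle top w5",onz(g,257,179,.129))
E
```

```text
hole [ 0.46986474 -0.31408024  0.062     ]
-0.027 (np.float64(258.920404426946), np.float64(285.5148962368316))
0.035 (np.float64(258.9789881354312), np.float64(224.1496159707672))
0.04 (np.float64(258.98217608265435), np.float64(220.81030407191625))
0.0955 (np.float64(259.0093756867399), np.float64(192.3192547514079))
handle top w5 [ 0.47095125 -0.31367744  0.129     ]
```

apply_moves:
  plan:
    - [[0,0,0,-0.015,0.06,-0.01,1],[0,0,0,-0.03,0.12,-0.02,1],[0,0,0,-0.05,0.19,-0.02,1],[0,0,0,-0.07,0.26,-0.02,1],[0,0,0,-0.09,0.33,-0.02,1],[0,0,0,-0.11,0.4,-0.02,1],[0,0,0,-0.125,0.47,-0.02,1],[0,0,0,-0.14,0.53,-0.02,1],[0,0,0,-0.152,0.58,0,1],[0,0,0,-0.154,0.597,0.03,1],[0,0,0,-0.154,0.597,0.05,1],[0,0,0,-0.154,0.597,0.05,1]]

```text
clock: 13.88
tcp_pos: [0.5815, -0.0969, 0.2152]
orientation: [-0.348, -3.116, 0.002]
contact_force: [0.1, -0.2, -1.9]
grip_width: 0.0125
```

apply_moves:
  plan:
    - [[0,0,0,0,0,0,1],[0,0,0,0,0,0,1],[0,0,0,0,0,0,1],[0,0,0,0,0,0,1]]

```text
clock: 14.22
tcp_pos: [0.584, -0.0974, 0.2191]
orientation: [0.35, 3.121, 0.0]
contact_force: [0.0, 0.6, -2.1]
grip_width: 0.0125
```

```bash
python3 - <<'E'
from bench import r
from h import *
f=r.grab_frame("wrist");np.savez("pics/w7.npz",**f);s=r.grab_frame("scene");np.savez("pics/s7.npz",**s)
a=f["pixels"][100:300,160:360];a=cv2.resize(a,(400,400));b=cv2.resize(s["pixels"][135:235,190:290],(400,400))
cv2.imwrite("pics/w7.png",np.hstack([a,b]))
o=r.get_obs();print(o["clock"],o["tcp_pos"],o["orientation"],o["grip_width"])
R=Ro.from_rotvec(o["orientation"]).as_matrix()
tip=o["tcp_pos"]+R[:,2]*.0955;print("tip",tip)
for n,p in(("tip",tip),("bore",(.5833,-.0958,.09)),("below tip",(tip[0],tip[1],.09))):
    print(n,(np.array(proj(f,p))-[160,100])*2,(np.array(proj(s,p))-[190,135])*4)
rows(o,[(.5833,-.0958,.18),(.5833,-.0958,.165)])
E
```

```text
14.3167 [ 0.58406087 -0.0967952   0.21896278] [3.48886026e-01 3.12133506e+00 2.85761381e-04] 0.012809802292015955
tip [ 0.58414061 -0.09678663  0.12346282]
tip [198.51536497 187.59729001] [168.60110604 261.00087432]
bore [200.31066347 160.88618136] [170.42904486 286.16087677]
below tip [198.43953125 163.29907978] [170.50049236 287.64376255]
(0.5833, -0.0958, 0.18) -> [0.002, 0.002, 0.097]
(0.5833, -0.0958, 0.165) -> [0.003, 0.002, 0.135]
```

View pics/w7.png

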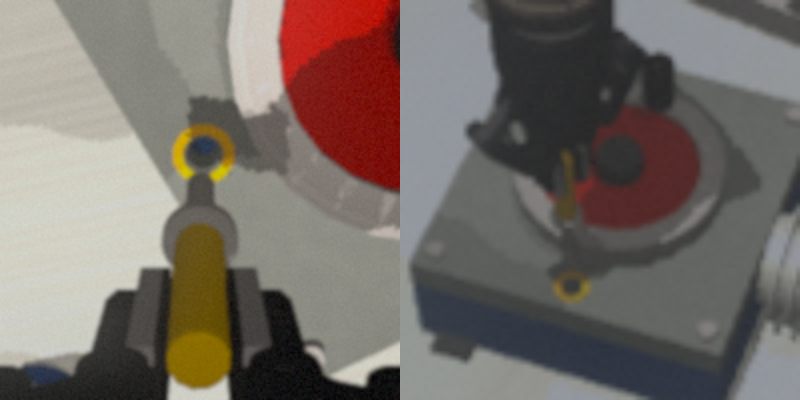

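Bore is at (203,153) in the wrist crop, with the tip slightly short of it. I lower until the tip is just above the plate and check from there.

apply_moves:
  plan:
    - [[0,0,0,0.004,0.002,0.03,1],[0,0,0,0.004,0.002,0.055,1],[0,0,0,0.004,0.002,0.065,1],[0,0,0,0.004,0.002,0.065,1],[0,0,0,0.004,0.002,0.065,1]]

```text
clock: 14.73
tcp_pos: [0.5823, -0.0951, 0.1918]
orientation: [-0.348, -3.121, 0.001]
contact_force: [0.5, 0.3, 0.1]
grip_width: 0.0127
```

```bash
python3 - <<'E'
from bench import r
from h import *
f=r.grab_frame("wrist");np.savez("pics/w8.npz",**f)
s=r.grab_frame("scene")
a=cv2.resize(f["pixels"][140:240,210:310],(500,500),interpolation=2);b=cv2.resize(s["pixels"][180:220,215:255],(300,300),interpolation=2)
b=cv2.copyMakeBorder(b,0,200,0,0,0);cv2.imwrite("pics/w8.png",np.hstack([a,b]))
o=r.get_obs();print(o["clock"],o["tcp_pos"],o["orientation"],o["contact_force"])
R=Ro.from_rotvec(o["orientation"]).as_matrix()
tip=o["tcp_pos"]+R[:,2]*.0955;print("tip",tip)
for n,p in(("collar",o["tcp_pos"]+R[:,2]*.0355),("tip",tip),("below tip",(tip[0],tip[1],.09)),("+x5",(tip[0]+.005,tip[1],.09)),("+y5",(tip[0],tip[1]+.005,.09))):
    print(n,(np.array(proj(f,p))-[210,140])*5,(np.array(proj(s,p))-[215,180])*7.5)
E
```

```text
14.8333 [ 0.58281212 -0.09524079  0.19261424] [ 3.47726538e-01  3.12201972e+00 -2.48922926e-04] [-0.25048905  0.02347717  0.32509219]
tip [ 0.58283588 -0.09525867  0.09711425]
collar [241.28704494 437.14233014] [124.66895667  95.12777046]
tip [242.23096716 276.04141962] [131.22953961 187.06044136]
below tip [242.3207622  261.73171793] [131.97507706 197.52373263]
+x5 [249.58587428 292.46604082] [142.207032   203.91475665]
+y5 [274.69924217 254.76097078] [139.98941494 188.90304688]
```

View pics/w8.png

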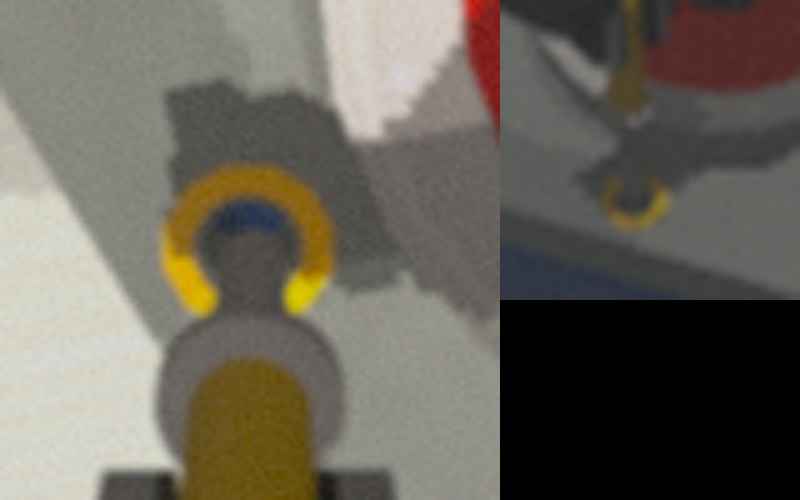

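Up close, the bore centre is about (248,243) and the pin tip projects to about (252,249), so it is under 1.5 mm off. I make a small correction and enter gently.

apply_moves:
  plan:
    - [[0,0,0,0.002,-0.001,0.004,1],[0,0,0,0.002,-0.001,0.01,1],[0,0,0,0.002,-0.001,0.018,1],[0,0,0,0.002,-0.001,0.026,1],[0,0,0,0.002,-0.001,0.034,1],[0,0,0,0.002,-0.001,0.034,1]]

```text
clock: 15.33
tcp_pos: [0.5812, -0.0952, 0.178]
orientation: [-0.348, -3.121, 0.0]
contact_force: [-0.3, 0.1, -0.4]
grip_width: 0.0126
```

It is in the bore with no force, so I continue slowly.

apply_moves:
  plan:
    - [[0,0,0,0,0,0.008,1],[0,0,0,0,0,0.016,1],[0,0,0,0,0,0.024,1],[0,0,0,0,0,0.032,1],[0,0,0,0,0,0.04,1],[0,0,0,0,0,0.046,1]]

```text
clock: 15.83
tcp_pos: [0.5816, -0.0953, 0.16]
orientation: [-0.348, -3.122, 0.0]
contact_force: [1.0, 0.1, -1.6]
grip_width: 0.0126
```

apply_moves:
  plan:
    - [[0,0,0,0,0,0.004,1],[0,0,0,0,0,0.008,1],[0,0,0,0,0,0.012,1],[0,0,0,0,0,0.016,1],[0,0,0,0,0,0.016,1]]

```text
clock: 16.25
tcp_pos: [0.5816, -0.0953, 0.1538]
orientation: [-0.348, -3.122, -0.0]
contact_force: [-0.7, -0.1, -1.3]
grip_width: 0.0126
```

Tip is below the blocking depth with no resistance, so the gap is there.

apply_moves:
  plan:
    - [[0,0,0,0,0,0.008,1],[0,0,0,0,0,0.016,1],[0,0,0,0,0,0.024,1],[0,0,0,0,0,0.032,1],[0,0,0,0,0,0.04,1],[0,0,0,0,0,0.048,1],[0,0,0,0,0,0.05,1],[0,0,0,0,0,0.05,1]]

```text
clock: 16.92
tcp_pos: [0.5815, -0.0953, 0.1337]
orientation: [-0.348, -3.122, 0.0]
contact_force: [0.5, -0.4, 0.3]
grip_width: 0.0123
```

apply_moves:
  plan:
    - [[0,0,0,0,0,0,0.5],[0,0,0,0,0,0,0.3],[0,0,0,0,0,0,0.1],[0,0,0,0,0,0,0.1],[0,0,0,0,0,0,0.1],[0,0,0,0,0,-0.05,0.1],[0,0,0,0,0,-0.12,0.1],[0,0,0,0,0,-0.2,0.1],[0,0,0,0,0,-0.28,0.1],[0,0,0,0,0,-0.35,0.1],[0,0,0,0,0,-0.4,0.1],[0,0,0,0,0,-0.4,0.1]]

```text
clock: 17.92
tcp_pos: [0.5841, -0.0961, 0.2991]
orientation: [0.347, 3.114, 0.002]
contact_force: [0.7, -0.5, -0.5]
grip_width: 0.0384
```

```bash
python3 - <<'E'
from bench import r
from h import *
f=r.grab_frame("wrist");s=r.grab_frame("scene")
a=cv2.resize(f["pixels"],(400,300));b=cv2.resize(s["pixels"][130:250,150:310],(400,300))
cv2.imwrite("pics/w9.png",np.hstack([a,b]))
o=r.get_obs();print(o["clock"],o["tcp_pos"],o["contact_force"],o["grip_width"])
for z in(.212,.239):print((np.array(proj(s,(.5833,-.0955,z)))-[150,130])*2.5,np.array(proj(f,(.5825,-.0955,z)))*.78)
E
```

```text
18.0167 [ 0.5819903  -0.09535556  0.29466623] [-0.41714052 -0.48216182 -0.94987642] 0.03864929344629368
[202.11847541 126.99823361] [201.64938904 151.62106346]
[201.0116573  111.42130807] [201.67246101 161.91616083]
```

View pics/w9.png

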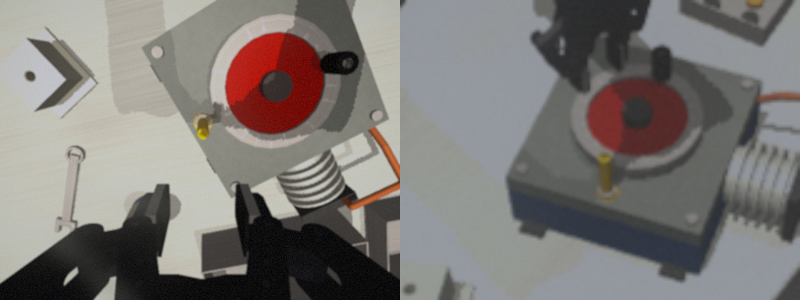

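```bash
python3 - <<'E'
from bench import r
print(r.hand_in())
E
```

```text
the job is handed in; nothing more can be done
None
```

The compressor is locked and the job is handed in at about 18 s on the clock. The flywheel is stopped just past its peak and the pin looks fully home in the bore. The hand-in gave no verdict.

- **Flywheel:** I gripped the crank knob and turned it clockwise in small steps. Resistance stayed at about 4 N, climbed, and gave way at about 1.64 rad from the start. I stopped about 0.13 rad further on, where there was a slight pull onward, then let go.
- **Wheel at rest:** The camera views after letting go and after the pin was in show the knob in the same place. A pixel comparison of the wheel area between the release and the pin pick-up did differ. I put that down to the arm's shadow and did not check further.
- **Pin:** I took it from the stand, lined it up over the bore with the wrist camera, and lowered it with no more than about 2 N of force. It passed the depth where it would have been blocked. I lowered it to about 3 mm above home and let go. In the last picture its collar is on the plate, and the handle top is within about 4 mm of the expected height.
- **Other things:** The arm was clear of everything at the end. I did not knowingly touch anything else.

**Reading that disagreed:** the force at the knob peaked at about 22 N while moving and about 17.5 N when paused, above the 9 to 16 N expected. There was also up to 27 N upward on the tool at that point. I think this came from the arm flexing while gripping the knob. It dropped away once the wheel gave way.

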